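# Feed a block battery into the tilted battery rail

## Task

Load the loose 9 V block battery into the tilted blue feed rail: put it on the open tray at the rail's upper end, lying flat with its green end (the terminal studs) facing up the slope like the battery already in the rail, and let it slide down between the lips until it rests against that one. Leave the ceramic terminal block and the green connector where they lie.

Things in the scene. Friction and masses are not known exactly. Their poses are not given: they have to be found in the camera images.
- battery_center (a point): Centre of the loose 9 V block battery, 26 x 47 x 17 mm, 30 to 65 g, white and green on top, lying flat on the bench. x is across the 26 mm width (grasp here), y along the 47 mm length, z up. The green end with the two metal terminal studs points along its -y, the plain white end along +y.
- load_tray (a point): Middle of the open tray (on its floor, 112 mm up) at the top of the fixed blue rail; x up the slope, y across, z out of the floor. 25 degree slope, falling roughly to the robot, slick. Tray flat, 90 mm wide, no sides, x -32 to +45 mm; then 15 mm high yellow guides narrow from 68 to 33 mm at x -90, then the lipped rail. Home against the loaded battery: centre x -119, z 8.5 mm, its y downhill.
- terminal_block_center (a point): Centre of a loose off-white ceramic terminal block, 16 x 34 x 15 mm, long side along its y, lying on the bench; a bystander, not a battery.
- green_connector_center (a point): Centre of a loose green plastic connector, 24 x 62 x 12 mm, long side along its y, lying on the bench; a bystander.
Things that resemble listed ones, but are neither listed nor needed, are in the scene too. Leave any red look-alike of the part that bears battery_center alone.

How it is judged:
By the outcome, as a careful person would: the job done as asked, in the order asked, and still so for the second after the job is handed in, with the robot touching nothing.
It also fails if it takes over 38 s, if anything falls off the work surface, if the arm or the gripper's body presses on something with over 40 N, if the wrist force passes 120 N, or if a joint passes its speed limit or range.

## Robot

A 6-joint arm with a two-finger parallel gripper is mounted at the origin on a cart in front of the work surface, level with it; the furniture and walls round the work are solid. World frame = base frame: x ahead of the robot, y to its left, z up, the work surface at z = 0. Lengths are in m, angles in degrees, forces in N, time in s.
With the tool pointing down it reaches from about 0.3 to 0.875 m from the base axis. Payload 6.4 kg.
Tool frame: the origin (TCP) lies midway between the tips of the shut fingers; the grasp point (between the pads) lies 19 mm behind it; z points along the fingers, y is the line along which they close (so a half turn about z gives the same grasp; the last joint's range is limited). The gripper opens to 85 mm and grips with 20 to 120 N. Pads are 22 mm wide; open, the fingers measure 114 mm over their backs; the gripper's body (76 mm by 85 mm) begins 54 mm behind the grasp point. The pads swing forward as they close: fully open they stand 13 mm farther back than shut.
Start: joints at [-77.137, 10.359, 92.074, -0, 77.567, -11.82], TCP at [0.24, -0.522, 0.197] pointing down, gripper open.
Joint ranges: [-171.53, 171.53], [-51.25, 118.39], [17.06, 147.69], [-65.23, 245.23], [0, 150.52], [-178.68, 178.68]. Speed limits (degrees/s): [147.25, 147.25, 172.46, 180, 180, 180].

## Interface

Orientations are given as a 3x3 rotation matrix whose columns are the frame's x, y, z axes.
In Python, from plant import * gives the robot as it stands.
- The arm moves only by the tool drive_tool, never from a script. Its argument "plan" is one flat list of numbers, 7 for each row, row after row: the turn, a rotation vector about the world's x, y, z in rad, then the shift along the world's x, y, z in mm, then the finger opening in mm, from 0 to 85.4. In form: [ax, ay, az, tx, ty, tz, grip, ax, ay, az, tx, ty, tz, grip, ...]. A call has 1 to 20 rows; each row shifts and turns the commanded pose from where the row before left it; what a row does not reach is not made up. A row lasts 1/12 s, in which the tool goes at most 41.7 mm and 7.16 degrees, less where a joint would pass 70% of its speed; a pose out of reach is approached as far as the arm can. A call with a gripper value outside its range is refused whole. The fingers move at their own pace and stop on an object; the grip force is fixed at half the most. Time passes only in rows, so rows that do not move let the fingers close. It gives the time, the measured TCP pose, the force, the opening and the grip force at its end, in the units of the state.
- observe(): the state, without advancing time (a new reading comes with each control period).
- capture(name): name is "side" or "top" or "wrist"; returns a dict with "img" (384x512x3 uint8, red, green, blue), "intrinsics" (3x3 intrinsics, pixels), "R" (3x3) and "t" (3): a world point X has camera coordinates R X + t. Camera axes: x right, y down, z forward; pixel columns grow to the right and rows downward; lengths in m; the calibration is good to about 2 mm. A picture is of the moment at which its call begins. There is no depth.
- hand_in(): hands the job in; it is judged then, once.
The state is a dict: "clock": time; "q": joint angles; "dq": joint speeds; "tau": joint torques, N m; "tool_pos": TCP position; "tcp_rot": TCP orientation; "ft_force": force on the tool from outside, world axes, zero at the start; "torque": the same for the moment, N m; "width": finger opening in m; "grasp_force": force on a finger pad.
Only numpy, scipy, OpenCV 4.12 (cv2) and the standard library are available. Lean on these libraries where they do the work, as an engineer would, in place of code of your own. Each camera call takes 0.05 s, during which the arm holds its last target. There are 200 camera calls.

## Working session

There is one attempt and no reset: what is moved stays moved. The work goes in short steps, Python scripts to look and compute and a tool call to move; the robot and the scene stay as the last step left them, time stands still between calls to the robot, and variables do not carry over. Pictures are saved under pics/ and viewed, at most 10 in all, crops included, and the job is handed in when it is done.

Besides the shell and the picture viewer there is one more tool, called by a JSON object that holds its "name" and its "arguments". drive_tool: Moves the arm, as the interface text tells. Its arguments: {"type":"object","properties":{"plan":{"type":"array","items":{"type":"number"}}},"required":["plan"]}

```bash
mkdir -p pics
python3 - <<'E'
from plant import *
import cv2,pickle
d={n:capture(n) for n in("side","top")}
pickle.dump(d,open('c0.pkl','wb'))
for n in d: cv2.imwrite(f'pics/{n}0.png',d[n]['img'][:,:,::-1]); print(n,d[n]['intrinsics'],d[n]['R'],d[n]['t'])
E
```

```text
side [[468.96107137   0.         264.49094212]
 [  0.         468.96107137 196.37369204]
 [  0.           0.           1.        ]] [[-0.9796347  -0.20069904  0.00597955]
 [-0.11589515  0.54087692 -0.83307891]
 [ 0.16396394 -0.816806   -0.55312185]] [0.52219788 0.10913099 1.15011031]
top [[405.47730202   0.         252.57554901]
 [  0.         405.47730202 193.4080517 ]
 [  0.           0.           1.        ]] [[ 0.01090741 -0.99960794 -0.02578736]
 [-0.9842347  -0.00617972 -0.17675936]
 [ 0.1765307   0.02730881 -0.98391623]] [0.07651314 0.519689   1.09515803]
```

View pics/top0.png

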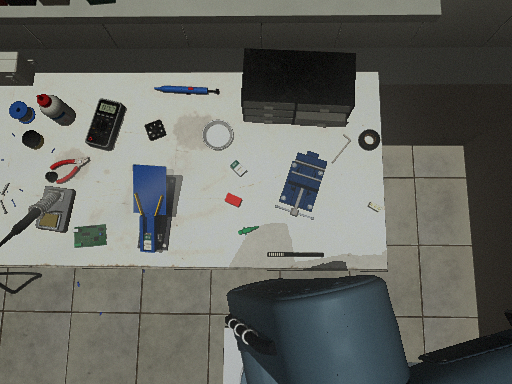

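View pics/side0.png

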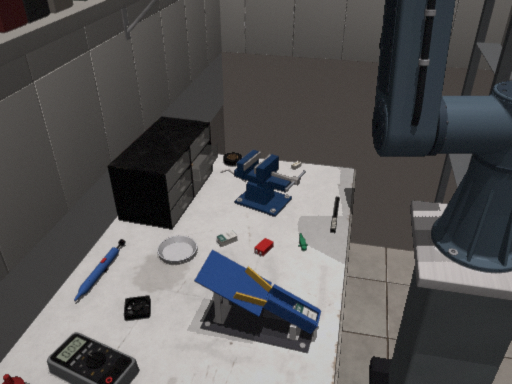

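Top view: the candidates are the white/green block at (238,168), the red look-alike at (233,200), the green connector at (248,231), the off-white terminal block at (373,207), and the battery already in the rail at (149,241). I choose (238,168), and I'll check it in a close crop.

```bash
cat > h.py <<'E'
import numpy as np,cv2,pickle
def ray(c,u,v):
    d=c['R'].T@np.linalg.inv(c['intrinsics'])@np.array([u,v,1.]); return -c['R'].T@c['t'],d
def onz(c,u,v,z):
    o,d=ray(c,u,v); return o+d*(z-o[2])/d[2]
def proj(c,X):
    p=c['intrinsics']@(c['R']@np.asarray(X)+c['t']); return p[:2]/p[2]
def tri(c1,p1,c2,p2):
    A=[];b=[]
    for c,p in((c1,p1),(c2,p2)):
        o,d=ray(c,*p); d/=np.linalg.norm(d); P=np.eye(3)-np.outer(d,d); A.append(P);b.append(P@o)
    return np.linalg.lstsq(np.vstack(A),np.hstack(b),rcond=None)[0]
E
python3 - <<'E'
from h import *
d=pickle.load(open('c0.pkl','rb'))
f=lambda n,x,y,w,h,s:cv2.resize(d[n]['img'][y:y+h,x:x+w,::-1],None,fx=s,fy=s,interpolation=cv2.INTER_CUBIC)
a=f('top',120,155,60,100,5); b=f('top',220,150,40,60,5); e=f('side',190,225,140,125,3)
C=np.zeros((600,800,3),np.uint8); C[:500,:300]=a; C[:300,320:520]=b; C[225:600,320:740]=0; C[220:595,320:740]=e; C[:215,320:520]=b[:215]
cv2.imwrite('pics/crop.png',C)
c=d['top']
for u,v in((238,168),(134,166),(166,166),(239,168)): print(u,v,onz(c,u,v,.017),onz(c,u,v,.112))
# blue tray mask
hsv=cv2.cvtColor(c['img'],cv2.COLOR_RGB2HSV); m=cv2.inRange(hsv,(105,120,40),(125,255,255)); m[:, :120]=0;m[:,185:]=0;m[:155]=0
k=max(cv2.findContours(m,0,2)[0],key=cv2.contourArea); print(cv2.approxPolyDP(k,2,True)[:,0].tolist())
E
```

```text
238 168 [0.59979133 0.12536122 0.017     ] [0.57654623 0.11914182 0.112     ]
134 166 [0.60444604 0.43286858 0.017     ] [0.58081788 0.40134271 0.112     ]
166 166 [0.60486963 0.33783482 0.017     ] [0.58120661 0.3141298  0.112     ]
239 168 [0.5998048  0.12242838 0.017     ] [0.57655859 0.11645034 0.112     ]
[[133, 165], [134, 192], [138, 191], [138, 195], [144, 188], [147, 190], [152, 184], [158, 185], [155, 182], [161, 181], [163, 176], [165, 180], [165, 167]]
```

View pics/crop.png

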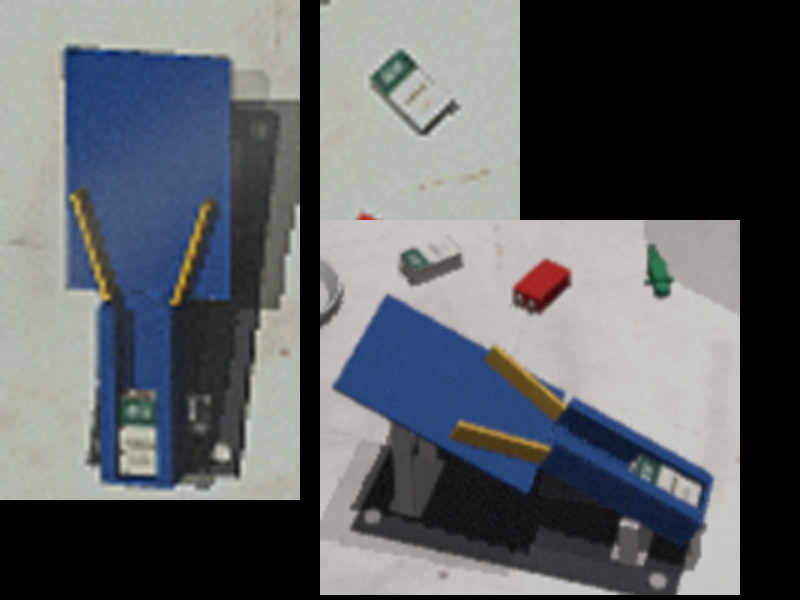

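The crop confirms the choice: the battery's green end points to the upper left in the top view, with its outline centred near (238.6,167.8). Next I triangulate the tray corners and compute the grasp.

Run:
```python
from h import *
from plant import *
np.set_printoptions(precision=4,suppress=True)
d=pickle.load(open('c0.pkl','rb'));T=d['top'];S=d['side']
t=lambda x,y:(120+x/5-.4,155+y/5-.4); s=lambda x,y:(190+(x-320)/3-.3,225+(y-220)/3-.3)
L=[((65,47),(335,385)),((231,58),(390,295)),((67,290),(528,492))]
P=[tri(T,t(*a),S,s(*b)) for a,b in L]
for p,(a,b) in zip(P,L): print(p,proj(T,p)-t(*a),proj(S,p)-s(*b))
print('width',np.linalg.norm(P[0]-P[1]),'down',(P[2]-P[0])/np.linalg.norm(P[2]-P[0]),np.linalg.norm(P[2]-P[0]))
# with known heights: top edge z=.112+.045*sin25
for a in((65,47),(231,58)): print('top edge',onz(T,*t(*a),.131))
# rail bottom, loaded battery ends: green end / white end, top face; centre about rail x-166, z17
for a,x in(((138,392),-.1425),((138,474),-.1895)): print('bat end',onz(T,*t(*a),.112+x*np.sin(np.radians(25))+.017*np.cos(np.radians(25))))
b=lambda x,y:(220+(x-320)/5-.4,150+y/5-.4)
Q=[onz(T,*b(*p),.017) for p in((372,78),(402,50),(453,100),(425,130))]
Q=np.array(Q);print(Q,'c',Q.mean(0));v=(Q[2]+Q[3]-Q[0]-Q[1])/2;print(np.linalg.norm(v),np.degrees(np.arctan2(v[1],v[0])),np.linalg.norm(Q[0]-Q[1]))
o=observe();print(o['tool_pos'],o['tcp_rot'],o['width'],o['clock'])
```

```text
[0.5814 0.3997 0.129 ] [0.035 0.246] [-0.3531 -0.097 ]
[0.575  0.3105 0.1275] [0.0776 0.6494] [-0.8544 -0.2357]
[0.4593 0.4088 0.0731] [-0.0072 -0.2154] [0.319  0.0709]
width 0.08943467496395469 down [-0.9071  0.0676 -0.4154] 0.1346020916984481
top edge [0.5816 0.3991 0.131 ]
top edge [0.5759 0.3099 0.131 ]
bat end [0.4035 0.3679 0.0672]
bat end [0.3597 0.371  0.0473]
[[0.6081 0.149  0.017 ]
 [0.6251 0.1317 0.017 ]
 [0.5951 0.1013 0.017 ]
 [0.577  0.1174 0.017 ]] c [0.6013 0.1248 0.017 ]
0.04356629612077747 -134.56722555361404 0.02428565859858827
[ 0.24   -0.5219  0.1965] [[ 0.9086  0.4176 -0.0004]
 [ 0.4176 -0.9086  0.0015]
 [ 0.0003 -0.0016 -1.    ]] 0.0852684995565274 0.1
```

{"name": "drive_tool", "arguments": {"plan": [0,0,0.019,19,34,-1,70,0,0,0.019,19,34,-1,70,0,0,0.019,19,34,-1,70,0,0,0.019,19,34,-1,70,0,0,0.019,19,34,-1,70,0,0,0.019,19,34,-1,70,0,0,0.019,19,34,-1,70,0,0,0.019,19,34,-1,70,0,0,0.019,19,34,-1,70,0,0,0.019,19,34,-1,70,0,0,0.019,19,34,-1,70,0,0,0.019,19,34,-1,70,0,0,0.019,19,34,-1,70,0,0,0.019,19,34,-1,70,0,0,0.019,19,34,-1,70,0,0,0.019,19,34,-1,70,0,0,0.019,19,34,-1,70,0,0,0.019,19,34,-1,70,0,0,0.019,19,34,-1,70,0,0,0,0,0,0,70]}}

```text
clock: 1.77
tool_pos: [0.6025, 0.1294, 0.1771]
tcp_rot: [[0.699, 0.716, -0.0], [0.716, -0.699, 0.002], [0.002, -0.002, -1.0]]
ft_force: [-0.5, -1.1, 0.4]
width: 0.0698
grasp_force: 0.0
```

Run:
```python
from h import *
from plant import *
np.set_printoptions(precision=4,suppress=True)
o=observe();print(o['tool_pos'],o['tcp_rot'],o['width'],o['clock'],np.linalg.norm(o['dq']))
c=capture('wrist');pickle.dump(c,open('w1.pkl','wb'))
cv2.imwrite('pics/w1.png',c['img'][:,:,::-1])
print(proj(c,[.6013,.1248,.017]), 'cam',-c['R'].T@c['t'])
```

```text
[0.6025 0.1294 0.1771] [[ 0.6985  0.7156 -0.0001]
 [ 0.7156 -0.6985  0.0025]
 [ 0.0017 -0.0018 -1.    ]] 0.06975930256996106 1.7667 7.597811224971913
[260.9776 168.2525] cam [0.6604 0.1872 0.353 ]
```

View pics/w1.png

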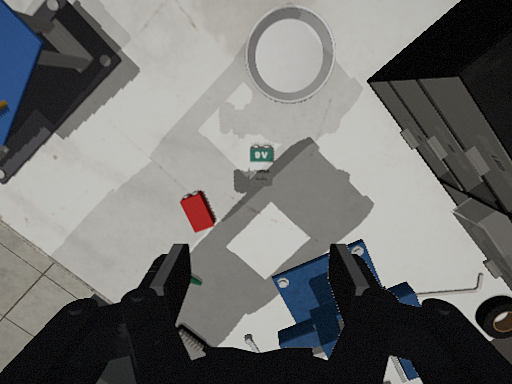

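The wrist view shows the battery at about (262,168): the green end with "9V" is at (262,154) with its studs at (253–268,145), and the white half lies in gripper shadow. The red look-alike is at (198,211). Now I refine the pose from the green edges.

Run:
```python
from h import *
from plant import *
np.set_printoptions(precision=4,suppress=True)
o=observe();print(o['tool_pos'],np.abs(o['dq']).max())
c=capture('wrist')
hsv=cv2.cvtColor(c['img'],cv2.COLOR_RGB2HSV); m=cv2.inRange(hsv,(70,100,30),(95,255,255)); m[:130]=0;m[200:]=0;m[:,:230]=0;m[:,300:]=0
m=cv2.morphologyEx(m,cv2.MORPH_CLOSE,np.ones((9,9)))
k=max(cv2.findContours(m,0,1)[0],key=cv2.contourArea); r=cv2.minAreaRect(k);B=cv2.boxPoints(r);print(r,B.tolist())
W=np.array([onz(c,u,v,.017) for u,v in B]);print(W)
for i in range(4): e=W[(i+1)%4]-W[i]; print(np.linalg.norm(e),np.degrees(np.arctan2(e[1],e[0])))
g=cv2.cvtColor(c['img'],cv2.COLOR_RGB2GRAY);print(g[140:205,262].tolist());print(g[154,240:285].tolist())
print(proj(c,[.6013,.1248,.017]))
```

```text
[0.6014 0.1268 0.177 ] 3.283919094254035
((260.5, 151.5), (11.0, 21.0), 90.0) [[250.0, 146.0], [271.0, 146.0], [271.0, 157.0], [250.0, 157.0]]
[[0.609  0.1486 0.017 ]
 [0.6257 0.1323 0.017 ]
 [0.6171 0.1233 0.017 ]
 [0.6002 0.1398 0.017 ]]
0.02332925417991714 -44.39784404575301
0.012436679187644803 -133.701102735426
0.02360382887033171 135.6064827635586
0.012438153727965714 45.03397288971101
[185, 174, 144, 128, 92, 85, 85, 86, 90, 147, 184, 187, 197, 195, 170, 108, 78, 84, 116, 182, 202, 196, 194, 197, 196, 193, 180, 136, 134, 100, 83, 91, 91, 82, 80, 68, 70, 86, 96, 91, 87, 88, 91, 92, 91, 98, 115, 119, 124, 121, 124, 124, 122, 124, 123, 120, 119, 124, 123, 122, 125, 122, 123, 122, 120]
[193, 194, 192, 193, 192, 195, 195, 200, 183, 108, 83, 85, 80, 87, 149, 194, 197, 188, 150, 85, 75, 110, 170, 200, 179, 115, 75, 81, 85, 85, 84, 83, 112, 165, 181, 174, 175, 176, 177, 162, 119, 79, 87, 88, 88]
[260.0414 165.637 ]
```

{"name": "drive_tool", "arguments": {"plan": [0,0,0,0,-2,-25,60,0,0,0,0,0,-25,60,0,0,0,0,0,-25,60,0,0,0,0,0,-25,60,0,0,0,0,0,-25,60,0,0,0,0,0,-20,60,0,0,0,0,0,-15,60,0,0,0,0,0,-8,60,0,0,0,0,0,-5,60,0,0,0,0,0,0,60,0,0,0,0,0,0,10,0,0,0,0,0,0,10,0,0,0,0,0,0,10,0,0,0,0,0,0,10,0,0,0,0,0,0,10,0,0,0,0,0,0,10,0,0,0,0,0,0,10,0,0,0,0,0,0,10]}}

```text
clock: 3.37
tool_pos: [0.6011, 0.1216, 0.0053]
tcp_rot: [[0.703, 0.712, 0.0], [0.712, -0.703, 0.0], [0.0, 0.0, -1.0]]
ft_force: [0.3, -0.2, -0.2]
width: 0.0102
grasp_force: 0.0
```

The fingers closed to 10 mm with no force, so the grasp missed. I'll look before moving again.

Run:
```python
from h import *
from plant import *
o=observe();print(o['tool_pos'],o['width'],o['grasp_force'])
c=capture('wrist');t=capture('top');s=capture('side')
C=np.zeros((384,800,3),np.uint8);C[:,:400]=c['img'][:,60:460]
C[:192,400:800]=cv2.resize(t['img'][140:210,200:300],(400,280))[:192]
C[192:,400:]=cv2.resize(s['img'][210:260,180:284],(400,192))
cv2.imwrite('pics/w2.png',C[:,:,::-1])
```

```text
[0.60112418 0.1215773  0.00533295] 0.01016098476139846 0.0
```

View pics/w2.png

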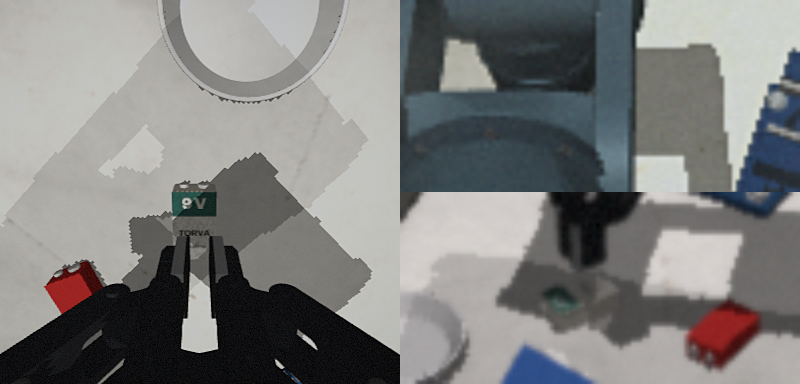

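Run:
```python
from h import *
from plant import *
np.set_printoptions(precision=4,suppress=True)
c=capture('wrist');o=observe()
for u in((172,187),(217,187),(172,193),(217,193),(172,216),(217,216)): print(u,onz(c,u[0]+60,u[1],.017))
p=o['tool_pos'];z=o['tcp_rot'][:,2]
for k in(0,.01,.019): print(k,proj(c,p-k*z)-[60,0])
d=o['tcp_rot'][:,0]
print('exp battery ctr',proj(c,[.6013,.1248,.017])-[60,0],[ (proj(c,np.array([.6013,.1248,.017])+k*d)-[60,0]) for k in(-.0235,.0235)])
```

```text
(172, 187) [0.6109 0.1525 0.017 ]
(217, 187) [0.6291 0.1346 0.017 ]
(172, 193) [0.6083 0.15   0.017 ]
(217, 193) [0.6266 0.132  0.017 ]
(172, 216) [0.598  0.1402 0.017 ]
(217, 216) [0.6168 0.1216 0.017 ]
0 [198.2047 224.6733]
0.01 [198.1489 231.7409]
0.019 [198.0935 238.7574]
exp battery ctr [194.5247 229.3484] [array([194.7401, 263.7493]), array([194.2905, 191.9718])]
```

The battery hasn't moved. The fingertips sit well above the nominal TCP and closed over the battery's top. I'll reopen, recentre and go lower while watching the force.

{"name": "drive_tool", "arguments": {"plan": [0,0,0,0,2.5,0,48,0,0,0,0,0,0,48,0,0,0,0,0,0,48,0,0,0,0,0,0,48,0,0,0,0,0,-3,48,0,0,0,0,0,-3,48,0,0,0,0,0,-3,48,0,0,0,0,0,0,48]}}

```text
clock: 4.23
tool_pos: [0.6004, 0.124, -0.0047]
tcp_rot: [[0.703, 0.712, -0.002], [0.712, -0.703, -0.0], [-0.001, -0.001, -1.0]]
ft_force: [-0.0, 1.0, -0.3]
width: 0.048
grasp_force: 0.0
```

Run:
```python
from h import *
from plant import *
o=observe();print(o['tool_pos'],o['width'],o['ft_force'])
c=capture('wrist');s=capture('side')
C=np.zeros((560,800,3),np.uint8);C[:300,:400]=c['img'][84:384,60:460]
C[:,400:]=cv2.resize(s['img'][190:260,190:240],(400,560),interpolation=2)
cv2.imwrite('pics/w3.png',C[:,:,::-1])
```

```text
[ 0.60035147  0.12396687 -0.0047477 ] 0.04802485737713242 [-0.00453442  1.04819485 -0.29472775]
```

View pics/w3.png

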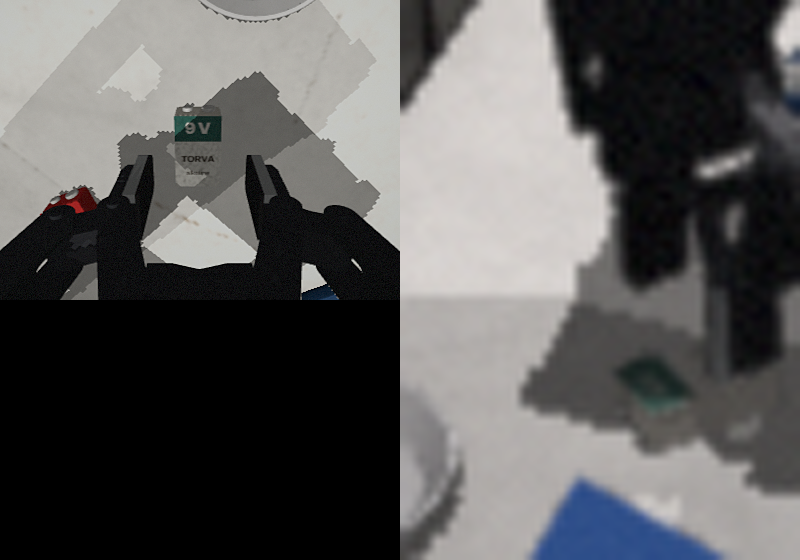

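Run:
```python
from h import *
d=pickle.load(open('c0.pkl','rb'));S=d['side']
for n,p in(('near, seen (230,237)',(.583,.141)),('far, seen (221,225.6)',(.617,.107))):
    print(n,[(z,proj(S,[*p,z/1000]).round(1).tolist()) for z in(0,10,20,30,40)])
```

```text
near, seen (230,237) [(0, [232.5, 245.3]), (10, [232.3, 242.0]), (20, [232.2, 238.8]), (30, [232.1, 235.5]), (40, [231.9, 232.1])]
far, seen (221,225.6) [(0, [222.7, 234.9]), (10, [222.5, 231.7]), (20, [222.4, 228.4]), (30, [222.2, 225.2]), (40, [222.0, 221.9])]
```

By the side view the fingertips are at about z = 27 mm with the TCP at -5 mm, so they stand about 30 mm behind the nominal TCP at this opening. I'll lower another 17 mm, gently, and close.

{"name": "drive_tool", "arguments": {"plan": [0,0,0,0.5,0.5,-4,48,0,0,0,0,0,-4,48,0,0,0,0,0,-3,48,0,0,0,0,0,-3,48,0,0,0,0,0,-3,48,0,0,0,0,0,0,48]}}

```text
clock: 4.83
tool_pos: [0.601, 0.1245, -0.0216]
tcp_rot: [[0.703, 0.712, -0.001], [0.712, -0.703, -0.0], [-0.001, -0.001, -1.0]]
ft_force: [0.7, -0.2, -0.4]
width: 0.0477
grasp_force: 0.0
```

{"name": "drive_tool", "arguments": {"plan": [0,0,0,0,0,0,15,0,0,0,0,0,0,15,0,0,0,0,0,0,15,0,0,0,0,0,0,15,0,0,0,0,0,0,15,0,0,0,0,0,0,15]}}

```text
clock: 5.33
tool_pos: [0.602, 0.1245, -0.0203]
tcp_rot: [[0.703, 0.712, 0.001], [0.712, -0.703, 0.0], [0.001, 0.001, -1.0]]
ft_force: [0.4, -0.0, 3.4]
width: 0.0233
grasp_force: 59.2
```

The battery is gripped: 59 N, with the tips at bench level. Now I lift, carry and yaw.

{"name": "drive_tool", "arguments": {"plan": [0,0,0,0,0,10,15,0,0,0,0,0,20,15,0,0,0,0,0,30,15,0,0,0,0,0,35,15,0,0,0,0,0,35,15,0,0,0,0,0,35,15,0,0,0,0,0,25,15,0,0,-0.086,-8,23,0,15,0,0,-0.086,-8,23,0,15,0,0,-0.086,-8,23,0,15,0,0,-0.086,-8,23,0,15,0,0,-0.086,-8,23,0,15,0,0,-0.086,-8,23,0,15,0,0,-0.086,-8,23,0,15,0,0,-0.086,-8,23,0,15,0,0,-0.086,-8,23,0,15,0,0,-0.088,-8,23,0,15,0,0,0,0,0,0,15]}}

```text
clock: 6.83
tool_pos: [0.5194, 0.3583, 0.1697]
tcp_rot: [[0.997, -0.071, -0.001], [-0.071, -0.997, 0.002], [-0.001, -0.002, -1.0]]
ft_force: [0.9, -0.5, -0.9]
width: 0.0231
grasp_force: 59.0
```

{"name": "drive_tool", "arguments": {"plan": [-0.006,-0.087,0,0,0,0,15,-0.006,-0.087,0,0,0,0,15,-0.006,-0.087,0,0,0,0,15,-0.006,-0.087,0,0,0,0,15,-0.006,-0.087,0,0,0,0,15,0,0,0,0,0,0,15,0,0,0,0,0,0,15]}}

```text
clock: 7.42
tool_pos: [0.5203, 0.3542, 0.169]
tcp_rot: [[0.905, -0.068, 0.419], [-0.061, -0.998, -0.029], [0.42, 0.001, -0.908]]
ft_force: [1.1, 0.5, -1.2]
width: 0.0229
grasp_force: 59.0
```

Run:
```python
from h import *
from plant import *
np.set_printoptions(precision=4,suppress=True)
o=observe();R=o['tcp_rot'];p=o['tool_pos'];print(p,R,o['width'],o['grasp_force'])
print('yaw',np.degrees(np.arctan2(R[1,0],R[0,0])),'pitch',np.degrees(np.arcsin(R[2,0])),'roll',np.degrees(R[2,1]))
print('to target mm',(np.array([.5388,.3571,.0916])-p)*1000)
c=capture('wrist');s=capture('side')
C=np.zeros((560,800,3),np.uint8);C[:384,:400]=c['img'][:,60:460]
C[:420,400:]=cv2.resize(s['img'][210:315,180:280],(400,420),interpolation=2)
cv2.imwrite('pics/w4.png',C[:420,:,::-1])
```

```text
[0.5203 0.3542 0.169 ] [[ 0.9054 -0.0681  0.419 ]
 [-0.0614 -0.9977 -0.0294]
 [ 0.42    0.0009 -0.9075]] 0.022916139751110058 59.0155291557312
yaw -3.8805156467641737 pitch 24.83620670575123 roll 0.05328971732527937
to target mm [ 18.5433   2.8689 -77.391 ]
```

View pics/w4.png

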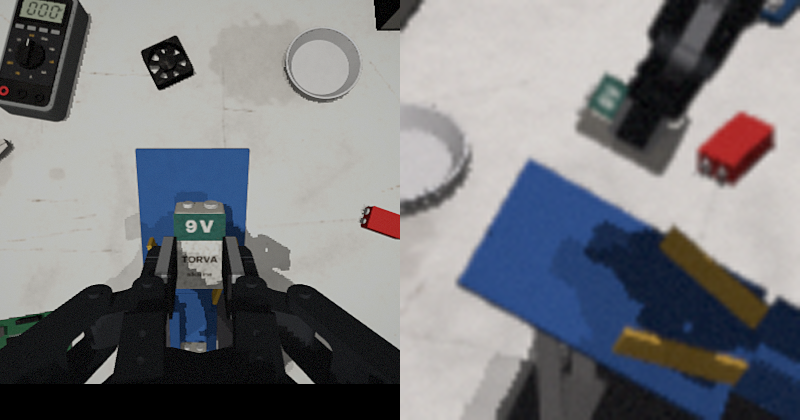

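Battery held square, green end up the slope, above the blue tray. I'll descend to a few mm above the floor.

{"name": "drive_tool", "arguments": {"plan": [0,0,0,3,0.5,-14,15,0,0,0,3,0.5,-14,15,0,0,0,3,0.5,-14,15,0,0,0,3,0.5,-14,15,0,0,0,2,0.5,-10,15,0,0,0,1.5,0.5,-6,15,0,0,0,0,0,0,15,0,0,0,0,0,0,15]}}

```text
clock: 8.18
tool_pos: [0.5378, 0.3574, 0.0975]
tcp_rot: [[0.904, -0.071, 0.421], [-0.064, -0.998, -0.029], [0.422, -0.0, -0.907]]
ft_force: [-0.5, -0.1, 0.1]
width: 0.0231
grasp_force: 59.0
```

Run:
```python
from h import *
from plant import *
np.set_printoptions(precision=4,suppress=True)
o=observe();p=o['tool_pos'];print(p,o['ft_force'],'to target mm',(np.array([.5388,.3571,.0916])-p)*1000)
c=capture('wrist');s=capture('side')
C=np.zeros((420,800,3),np.uint8);C[:384,:400]=c['img'][:,60:460]
C[:420,400:]=cv2.resize(s['img'][210:315,180:280],(400,420),interpolation=2)
cv2.imwrite('pics/w5.png',C[:,:,::-1])
```

```text
[0.5378 0.3574 0.0975] [-0.4986 -0.1115  0.0669] to target mm [ 1.0469 -0.2959 -5.8749]
```

View pics/w5.png

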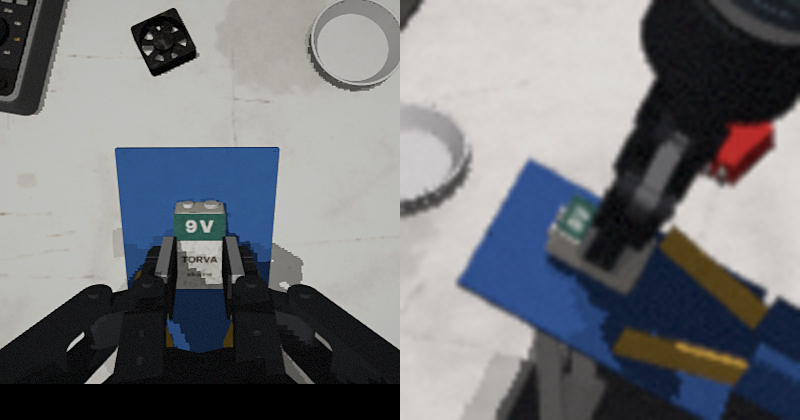

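The battery is centred on the tray and about 6 mm above the floor. I lower until it touches.

{"name": "drive_tool", "arguments": {"plan": [0,0,0,0.5,0,-1.5,15,0,0,0,0.5,0,-1.5,15,0,0,0,0.5,0,-1.5,15,0,0,0,0.5,0,-1,15,0,0,0,0,0,0,15,0,0,0,0,0,0,15]}}

```text
clock: 8.78
tool_pos: [0.5391, 0.3575, 0.0917]
tcp_rot: [[0.904, -0.07, 0.421], [-0.064, -0.998, -0.029], [0.422, -0.0, -0.907]]
ft_force: [-0.6, -0.0, -0.5]
width: 0.0232
grasp_force: 59.0
```

{"name": "drive_tool", "arguments": {"plan": [0,0,0,0.5,0,-1,15,0,0,0,0,0,0,15]}}

```text
clock: 8.95
tool_pos: [0.5397, 0.3576, 0.0908]
tcp_rot: [[0.904, -0.07, 0.421], [-0.064, -0.998, -0.029], [0.422, -0.001, -0.906]]
ft_force: [0.6, 1.0, -0.4]
width: 0.0232
grasp_force: 59.0
```

{"name": "drive_tool", "arguments": {"plan": [0,0,0,0.5,0,-1,15,0,0,0,0,0,0,15]}}

```text
clock: 9.12
tool_pos: [0.5403, 0.358, 0.0909]
tcp_rot: [[0.904, -0.07, 0.422], [-0.064, -0.998, -0.029], [0.423, -0.001, -0.906]]
ft_force: [-5.4, -0.5, 7.1]
width: 0.0229
grasp_force: 60.2
```

Contact at 9 N. I release straight and let it slide.

{"name": "drive_tool", "arguments": {"plan": [0,0,0,-0.5,0,1,15,0,0,0,0,0,0,46,0,0,0,0,0,0,46,0,0,0,0,0,0,46,0,0,0,0,0,0,46,0,0,0,0,0,0,46,0,0,0,0,0,0,46,0,0,0,0,0,0,46,0,0,0,0,0,0,46,0,0,0,0,0,0,46,0,0,0,0,0,0,46]}}

```text
clock: 10.03
tool_pos: [0.5396, 0.3575, 0.0908]
tcp_rot: [[0.904, -0.07, 0.421], [-0.064, -0.998, -0.029], [0.422, -0.001, -0.906]]
ft_force: [-0.3, 0.1, -0.9]
width: 0.0462
grasp_force: 0.0
```

{"name": "drive_tool", "arguments": {"plan": [0,0,0,-4,0,9,46,0,0,0,-8,0,18,46,0,0,0,-8,0,18,46,0,0,0,-4,-10,30,46,0,0,0,0,-30,25,46,0,0,0,0,-35,15,46,0,0,0,0,-35,5,46,0,0,0,0,-35,0,46,0,0,0,0,-35,0,46,0,0,0,0,0,0,46]}}

```text
clock: 10.87
tool_pos: [0.5156, 0.1727, 0.2117]
tcp_rot: [[0.903, -0.074, 0.422], [-0.067, -0.997, -0.032], [0.423, 0.001, -0.906]]
ft_force: [-0.2, 0.4, -0.3]
width: 0.0462
grasp_force: 0.0
```

Run:
```python
from h import *
from plant import *
t=capture('top');s=capture('side')
C=np.zeros((600,800,3),np.uint8);C[:500,:300]=cv2.resize(t['img'][155:255,120:180],(300,500),interpolation=2)
C[:500,320:]=cv2.resize(s['img'][240:345,190:330],(480,500),interpolation=2)
cv2.imwrite('pics/w6.png',C[:500,:,::-1])
pickle.dump((t,s),open('e.pkl','wb'))
```

```text
(no output)
```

View pics/w6.png

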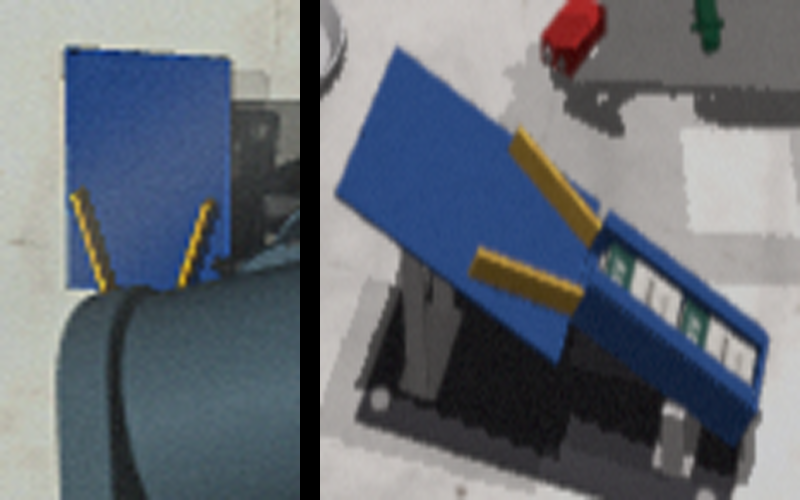

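The side view shows the battery between the lips, with its green end uphill at crop (620,262) and its white end meeting the loaded battery's green end at (690,305). I check that position against the given home point, then hand in.

Run:
```python
from h import *
from plant import *
t,s=pickle.load(open('e.pkl','rb'));a=s['img'];o=np.array([.5381,.3572,.112])
ex=np.array([.9041,-.0632,.4226]);n=np.array([-.4216,.0295,.9063])
hsv=cv2.cvtColor(a,cv2.COLOR_RGB2HSV); m=cv2.inRange(hsv,(65,70,30),(98,255,255));m[:285]=0;m[:,:270]=0;m[:,310:]=0;m[330:]=0
k=sorted(cv2.findContours(m,0,1)[0],key=cv2.contourArea)[-2:]
cs=[np.mean(c[:,0],0) for c in k];print('green seen',cs)
for x in(-.119,-.166): print('green expected',proj(s,o+ex*(x+.0165)+n*.017))
if abs(np.linalg.norm(cs[0]-cs[1])-np.linalg.norm(proj(s,o+ex*-.1025+n*.017)-proj(s,o+ex*-.1495+n*.017)))<1.5: print(hand_in())
```

```text
green seen [array([277.20689655, 294.82758621]), array([299.03448276, 307.03448276])]
green expected [275.31934229 295.32666894]
green expected [297.11263843 307.45183673]
the job is handed in; nothing more can be done
None
```

The loose 9 V battery is in the rail, lying flat with its green end uphill and resting against the loaded battery, and the job is handed in at about 11 s (the first grasp closed above the battery and was redone lower).

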